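# Close the petal jar with its lug lid

### The job

Close the open petal jar in the wooden holder with the blue lid that lies on the table: set the lid level on the neck, turn it backwards (anticlockwise) with light pressure until you feel its lugs drop into the thread, then screw it clockwise until it is fully home on the orange seal, and let go. Do not force the lid or the jar, and leave the other things alone.

Things in the scene. Friction and masses are not known exactly. Their poses are not given: they have to be found in the camera images.
- lid: Blue plastic screw lid, ribbed, diameter 64, height 22, 45 g, lying open side down. Origin: centre of its lower edge; z up. Skirt 2 thick, inside 14 deep. Inside the lower edge are four lugs 90 degrees apart, on the lid's +x, +y, -x, -y axes: 7 wide, 3 thick (0.5 to 3.5 above the edge), reaching in to 26 from the axis.
- jar_mouth (a point): Centre of the rim of the open glass jar, 110 above the table; z up; fixed. Neck radius 25, 17 high, rim bevelled; jar radius 36 below it. Height of the lid's lower edge under this rim: 3 to 7 while its lugs ride on top of the threads or stops, 10 once dropped into the gaps and lying on the seal, 13 when screwed home.
- thread (a point): On the jar's axis 10 below the rim, amid its four glass threads (outer radius 29). Each takes 90 deg; going clockwise: 26 gap, 58 thread falling, 6 upright stop. Lugs drop in at the gaps; backward turning then soon meets a stop; home is 50 to 70 deg clockwise of there, at a stop: 0.3 N m is tight, 1.5 forcing. Clockwise before the drop jams. HOW THE JAR IS TURNED IS NOT GIVEN: feel for it.
- seal_top (a point): Centre of the top of the orange springy seal ring lying on the rim (radius 23, 4 high): 114 above the table as long as nothing presses on it. It yields 1 mm per 2 N, at most 3.4 mm. The thread holds the closed lid about 3 mm into it.
- holder: Wooden block 112x112x42, fixed to the table, the jar clamped in its round well by a black thumbscrew on its -x side. Origin: centre of its underside. The jar cannot turn or lift.
- brown_bottle: Bystander: small brown bottle with black cap, 45x45x104, origin under its centre
- brown_bottle_2: Bystander: second such brown bottle, 45x45x104, origin under its centre
- gold_jar: Bystander: closed glass jar with gold lid, 72x72x123, origin under its centre
- scoop: Bystander: orange measuring scoop lying flat, 131x55x24, origin under its centre
- beaker: Bystander: clear plastic beaker, 88x88x99, origin under its centre
- oil_bottle: Bystander: silver bottle with white cap, 73x73x136, origin under its centre
- spray: Bystander: green spray bottle, 52x77x160, origin under its centre
Not all that is in view belongs to the job. Of the things like the lid, leave any that is green, red or yellow; of the rest the smaller one is meant.

How it is judged:
By the outcome, as a careful person would: the job done as asked, in the order asked, and still so for the second after the job is handed in, with the robot touching nothing.
It also fails if it takes over 61 s, if anything falls off the work surface, if the arm or the gripper's body presses on something with over 40 N, if the wrist force passes 120 N, or if a joint passes its speed limit or range.

### The arm

A 6-joint arm with a two-finger parallel gripper is mounted at the origin on a cart in front of the work surface, level with it; the furniture and walls round the work are solid. World frame = base frame: x ahead of the robot, y to its left, z up, the work surface at z = 0. Lengths are in mm, angles in rad, forces in N, time in s.
With the tool pointing down it reaches from about 225 to 725 mm from the base axis. Payload 3.1 kg.
Tool frame: the origin (TCP) lies at the very end of the fingers, on their centre line; the grasp point (between the pads) lies ctrl.grip_point_offset behind it (ctrl.grip_point_offset is the distance from the TCP to the grasp point, in mm); z points along the fingers, y is the line along which they close (so a half turn about z gives the same grasp; the last joint's range is limited). The gripper opens to 85 mm and grips with 20 to 120 N. Pads are 22 mm wide; open, the fingers measure 114 mm over their backs; the gripper's body (76 mm by 85 mm) begins 54 mm behind the grasp point. The pads swing forward as they close: fully open they stand 13 mm farther back than shut.
Start: joints at [-1.355, 0.048, 0.099, 1.622, 0, 1.443], TCP at [176.945, -494.275, 231.312] pointing down, gripper open.
Joint ranges: [-2.91, 2.91], [-0.99, 1.94], [-1.21, 1.42], [-2.12, 2.29], [-1.49, 1.47], [-3.14, 3.14]. Speed limits (rad/s): [2.79, 2.79, 3.14, 3.14, 3.14, 3.14].

### API

Orientations are given as a rotation vector (axis times angle).
In Python, from rig import ctrl gives the robot as it stands.
- The arm moves only by the tool move_arm, never from a script. Its argument "plan" is a list of rows, each a list of 6 numbers: the shift along the tool's x, y, z in m, then the turn, a rotation vector about the tool's x, y, z in rad. In form: [[x, y, z, ax, ay, az], ...]. A call has 1 to 12 rows; each row is the pose to reach, as a shift and turn from the pose commanded when the call began, along the tool's axes at that moment; what a row does not reach only later rows make up. A row lasts 1/10 s, in which the tool goes at most 50 mm and 8.59 degrees, less where a joint would pass 70% of its speed; a pose out of reach is approached as far as the arm can. A call with a gripper value outside its range is refused whole. "hand" is the closure, from -1 (fully open) to 1 (shut), so that 0 is half open, set as the call begins (left out, the last holds). The fingers move at their own pace and stop on an object; "grip_force" is the grip in N (left out, the last holds). Time passes only in rows, so rows that repeat a pose let the fingers close. It gives the time, the measured TCP pose, the force, the opening and the grip force at its end, in the units of the state.
- ctrl.read_state(): the state, without advancing time (a new reading comes with each control period).
- ctrl.capture(name): name is "scene" or "side" or "wrist"; returns a dict with "pixels" (480x640x3 uint8, red, green, blue), "intrinsics" (3x3 intrinsics, pixels), "eye" and "orientation" of the camera in the world. Camera axes: x right, y down, z forward; pixel columns grow to the right and rows downward; lengths in mm; the calibration is good to about 2 mm. A picture is of the moment at which its call begins. There is no depth.
- ctrl.sign_off(): hands the job in; it is judged then, once.
Trained networks look in a picture, given as the dict that the camera call returned (one of the last four; its "shot" number tells which), for a name from the list of things; names that differ only in an ending like _2 or _b are one class to them, and where a whole thing is asked for, a point or a joint stands for the part that bears it (a point fixed in the world has none). Each returns a list of dicts, best first, with "confidence" (0 to 1); they miss things now and then, are a little off and sometimes report something else, mostly with a low value. They report only what shows in the picture. A call takes as long as a camera call. They do not tell look-alikes from the thing itself.
- ctrl.boxes_of(picture, name): "location" ([x, y, z] in mm, in the coordinates of the camera as it stood for that picture, good to about 4 mm: the middle of the surface that is visible of it).
- ctrl.silhouettes(picture, name): "region" (480x640 bool, what is visible of it).
- ctrl.spot_point(picture, name): "location" ([x, y, z] in mm, in the coordinates of the camera as it stood for that picture, good to about 4 mm: a listed point, or the origin of a listed thing).
The state is a dict: "time_s": time; "q": joint angles; "dq": joint speeds; "joint_efforts": joint torques, N m; "position": TCP position; "tool_rot": TCP orientation; "ft_force": force on the tool from outside, world axes, zero at the start; "torque": the same for the moment, N m; "grip_width": opening from 0.0 (shut) to 1.0 (fully open); "grasp_force": force on a finger pad.
Only numpy, scipy, OpenCV 4.12 (cv2) and the standard library are available. Lean on these libraries where they do the work, as an engineer would, in place of code of your own. Each camera call takes 0.05 s, during which the arm holds its last target. There are 200 camera calls.

## Working session

There is one attempt and no reset: what is moved stays moved. The work goes in short steps, Python scripts to look and compute and a tool call to move; the robot and the scene stay as the last step left them, time stands still between calls to the robot, and variables do not carry over. Pictures are saved under pics/ and viewed, at most 10 in all, crops included, and the job is handed in when it is done.

Besides the shell and the picture viewer there is one more tool, called as a command line: name --pt "numbers of a row" for each row, then --argument value for the rest. move_arm: Moves the arm, as the interface text tells. Its arguments: {"type":"object","properties":{"plan":{"type":"array"},"hand":{"type":"number"},"grip_force":{"type":"number"}},"required":["plan"]}

```bash
mkdir -p pics; cat > h.py <<'E'
import numpy as np, cv2
from scipy.spatial.transform import Rotation as R
from rig import ctrl
def Rm(o):
    o=np.array(o,float)
    return o if o.shape==(3,3) else (R.from_rotvec(o).as_matrix() if o.size==3 else R.from_quat(o).as_matrix())
def W(p,c): return Rm(p["orientation"])@np.array(c)+np.array(p["eye"])
def px(p,w):
    c=p["intrinsics"]@(Rm(p["orientation"]).T@(np.array(w)-p["eye"])); return c[:2]/c[2]
def ray(p,u,v):
    d=Rm(p["orientation"])@np.linalg.inv(p["intrinsics"])@np.array([u,v,1.]); return np.array(p["eye"]),d/np.linalg.norm(d)
def tri(obs):
    A=np.zeros((3,3));b=np.zeros(3)
    for p,u,v in obs:
        e,d=ray(p,u,v);M=np.eye(3)-np.outer(d,d);A+=M;b+=M@e
    return np.linalg.solve(A,b)
def save(p,n): cv2.imwrite(n,p["pixels"][...,::-1])
E
python3 - <<'E'
from h import *
print(ctrl.read_state(), ctrl.grip_point_offset)
for n in ["scene","side"]:
    p=ctrl.capture(n); save(p,f"pics/{n}.png"); print(n,p["eye"],p["orientation"],p["intrinsics"])
    for t in ["lid","jar_mouth","seal_top","holder"]:
        for d in ctrl.spot_point(p,t)[:4]:
            w=W(p,d["location"]); print(n,t,round(d["confidence"],2),w.round(0),px(p,w).round(0))
E
```

```text
{'time_s': 0.0, 'q': array([-1.35474866e+00,  4.87746449e-02,  9.75743014e-02,  1.62199795e+00,
        2.83979811e-05,  1.44298955e+00]), 'dq': array([ 1.14393362e-03, -3.34802584e-04, -7.26497444e-04, -2.17788438e-05,
        1.24020080e-03,  2.99414213e-05]), 'joint_efforts': array([-1.22953243e-03, -3.38777268e+01,  3.20017469e+01,  2.02475052e-02,
       -3.25827823e-04,  2.02512162e-06]), 'position': array([ 176.84722071, -493.66311261,  230.09293842]), 'tool_rot': array([-3.09291031e+00, -5.37057498e-01,  1.21755455e-04]), 'ft_force': array([ 0.4889405 , -0.09555985, -0.53822382]), 'torque': array([-0.00040125, -0.00269439,  0.03373815]), 'grasp_force': 0.0, 'grip_width': 1.0024010051837637} 18.700000000000003
scene [-169.03508628  535.3927725   987.85328411] [-1.18617578  2.33151482 -0.98152649] [[517.07857539   0.         320.28660944]
 [  0.         517.07857539 231.79609946]
 [  0.           0.           1.        ]]
scene lid 0.93 [510.  93.  -0.] [300. 288.]
scene lid 0.93 [488. 233.  -2.] [256. 322.]
scene lid 0.9 [389.  25.   3.] [353. 306.]
scene lid 0.61 [395. 164.  
[... 206 characters left out ...]
.] [395. 251.]
side [  236.05773127 -1196.10237959   712.66558776] [-2.0281274   0.26847424 -0.14481075] [[532.5876092    0.         320.11118986]
 [  0.         532.5876092  243.2518302 ]
 [  0.           0.           1.        ]]
side lid 0.95 [493. 232.  -0.] [287. 236.]
side lid 0.86 [386.  25.  -1.] [263. 275.]
side lid 0.86 [396. 161.   3.] [258. 250.]
side lid 0.51 [508.  97.   3.] [301. 255.]
side jar_mouth 0.98 [ 466. -180.  116.] [309. 269.]
side jar_mouth 0.54 [ 465. -182.  113.] [309. 271.]
side seal_top 0.68 [ 468. -182.  117.] [310. 269.]
side holder 0.6 [ 467. -180.   -0.] [310. 312.]
side holder 0.54 [ 465. -178.  115.] [308. 269.]
side holder 0.2 [412. 341.   2.] [255. 224.]
```

View pics/scene.png

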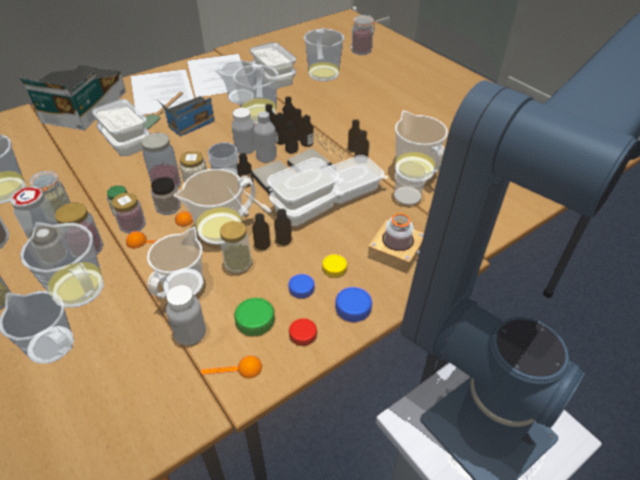

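View pics/side.png

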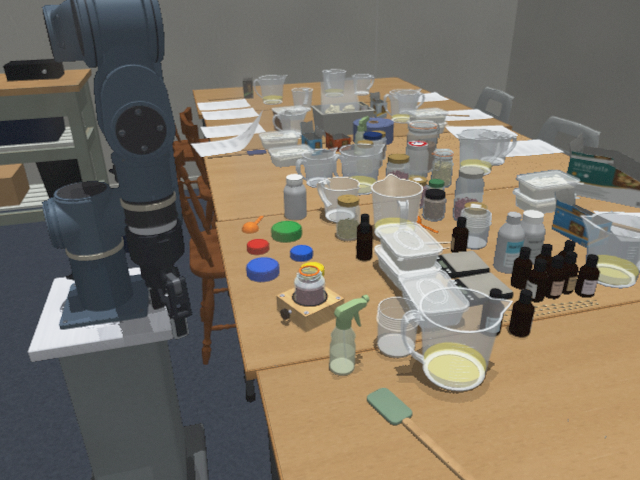

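In the scene picture, the things that could be taken for the lid are:
- small blue (300,286)
- large blue (353,304)
- green (255,316)
- red (303,331)
- yellow (334,265)

By the description it is the small blue one, at about (510,95). The jar is at (400,225).

```bash
cat >> h.py <<'E'
def go(pos,yaw,st=None):
    s=st or ctrl.read_state(); T=R.from_rotvec(s["tool_rot"])
    Rt=R.from_matrix(np.array([[np.cos(yaw),np.sin(yaw),0],[np.sin(yaw),-np.cos(yaw),0],[0,0,-1.]]))
    return (T.inv().apply(np.array(pos)-s["position"])/1000).round(4),(T.inv()*Rt).as_rotvec().round(4)
E
python3 - <<'E'
from h import *
p=ctrl.capture("scene")
for u,v in [(334,265),(300,286),(262,248),(283,243),(235,270),(353,304)]:
    e,d=ray(p,u,v); print(u,v,(e-d*(e[2]-10)/d[2]).round(0))
c=p["pixels"][240:350,230:390,::-1]; cv2.imwrite("pics/crop.png",cv2.resize(c,None,fx=4,fy=4,interpolation=2))
# orientation
print(R.from_rotvec(ctrl.read_state()["tool_rot"]).as_matrix().round(3))
for y in (0.344,2.3): print(go([440,-180,330],y))
E
```

```text
334 265 [514. -14.  10.]
300 286 [508.  95.  10.]
262 248 [672. 103.  10.]
283 243 [655.  48.  10.]
235 270 [646. 197.  10.]
353 304 [390.  25.  10.]
[[ 0.941  0.337  0.   ]
 [ 0.337 -0.941 -0.   ]
 [ 0.     0.    -1.   ]]
(array([ 0.3536, -0.2072, -0.0987]), array([ 0.    , -0.    , -0.0001]))
(array([ 0.3536, -0.2072, -0.0987]), array([ 0.    , -0.    , -1.9561]))
```

View pics/crop.png

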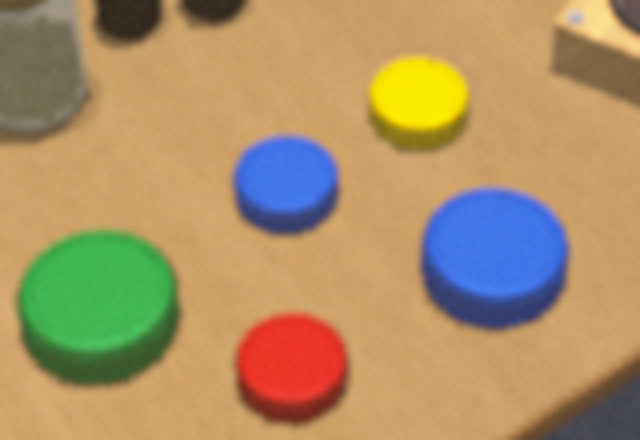

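The crop confirms it: the small blue lid is at crop (287,183), with the larger blue one and the green, red and yellow ones around it. There is free room round it. I'll look at the jar from above first.

move_arm --pt "0.03 -0.02 -0.05 0 0 -0.14" --pt "0.07 -0.04 -0.09 0 0 -0.28" --pt "0.11 -0.06 -0.1 0 0 -0.42" --pt "0.15 -0.085 -0.1 0 0 -0.56" --pt "0.19 -0.11 -0.1 0 0 -0.7" --pt "0.23 -0.135 -0.1 0 0 -0.84" --pt "0.27 -0.16 -0.1 0 0 -0.98" --pt "0.31 -0.18 -0.1 0 0 -1.12" --pt "0.34 -0.2 -0.1 0 0 -1.26" --pt "0.354 -0.207 -0.1 0 0 -1.4" --pt "0.354 -0.207 -0.1 0 0 -1.54" --pt "0.354 -0.207 -0.1 0 0 -1.68" --hand -1

```text
time_s: 1.75
position: [441.0, -179.2, 331.4]
tool_rot: [1.655, 2.67, -0.0]
ft_force: [-0.1, -0.5, -0.0]
grip_width: 0.998
grasp_force: 0.0
```

```bash
python3 - <<'E'
from h import *
p=ctrl.capture("wrist"); save(p,"pics/w1.png"); print(p["eye"],ctrl.read_state()["position"],ctrl.read_state()["q"],ctrl.read_state()["ft_force"])
for t in ["jar_mouth","seal_top","thread","holder","lid"]:
    for d in ctrl.spot_point(p,t)[:2]:
        w=W(p,d["location"]); print(t,round(d["confidence"],2),w.round(1),px(p,w).round(0))
print(go([500,95,300],2.3))
E
```

```text
[ 407.26171466 -112.03867199  474.71014846] [ 440.77197038 -179.51205565  331.3602165 ] [-5.27790391e-01 -2.83259954e-02  2.24890599e-01  1.82394942e+00
 -1.09936720e-06  5.79337087e-01] [ 0.27346887 -0.32929665  0.31297792]
jar_mouth 0.9 [ 466.7 -177.   111.4] [343. 218.]
seal_top 0.57 [ 466.6 -181.3  119.3] [341. 223.]
thread 0.91 [ 466.  -176.8   99.2] [341. 216.]
holder 0.97 [ 460.8 -181.6    1.7] [333. 202.]
holder 0.38 [697.4  89.3  -2.4] [586.  98.]
lid 0.98 [388.7  25.3  -1.9] [356.  28.]
lid 0.83 [504.   95.    3.2] [467.  16.]
(array([0.2218, 0.1735, 0.0314]), array([ 0.000e+00,  1.000e-04, -2.786e-01]))
```

View pics/w1.png

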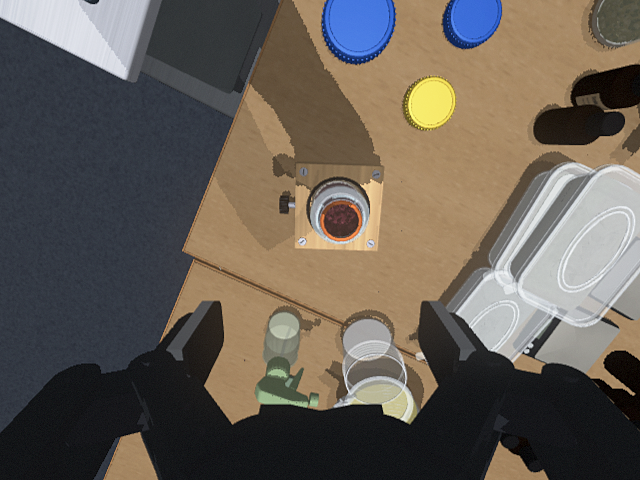

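The jar with its orange seal is at (342,219) in the wrist view, the small blue lid at (473,15), the spray at (280,360). Next I move over the lid.

```bash
cat >> h.py <<'E'
def blob(p,col,near,win=70):
    h=cv2.cvtColor(p["pixels"],cv2.COLOR_RGB2HSV)
    lo,hi={"orange":((3,140,90),(16,255,255)),"blue":((105,130,50),(125,255,255))}[col]
    m=cv2.inRange(h,lo,hi); k=np.zeros_like(m); u,v=map(int,near); k[max(0,v-win):v+win,max(0,u-win):u+win]=255; m&=k
    n,l,st,_=cv2.connectedComponentsWithStats(m); i=1+np.argmax(st[1:,4])
    pts=cv2.convexHull(np.argwhere(l==i)[:,::-1].astype(np.int32))
    return cv2.fitEllipse(pts),st[i]
E
python3 - <<'E'
from h import *
p=ctrl.capture("wrist"); e=blob(p,"orange",(342,219),45); print(e)
o,d=ray(p,*e[0][0]); print((o-d*(o[2]-114)/d[2]).round(1),(o-d*(o[2]-110)/d[2]).round(1))
import pickle; pickle.dump([(p,*e[0][0])],open("jar.pkl","wb"))
E
```

```text
(((341.74969482421875, 219.7881317138672), (39.79011917114258, 41.60542297363281), 77.94706726074219), array([321, 200,  42,  40, 402], dtype=int32))
[ 465.7 -179.6  114. ] [ 466.3 -180.3  110. ]
```

move_arm --pt "0.035 0.028 0.005 0 0 -0.04" --pt "0.07 0.056 0.01 0 0 -0.08" --pt "0.105 0.084 0.015 0 0 -0.12" --pt "0.14 0.112 0.02 0 0 -0.16" --pt "0.175 0.14 0.025 0 0 -0.2" --pt "0.21 0.165 0.03 0 0 -0.25" --pt "0.222 0.174 0.03 0 0 -0.279" --pt "0.222 0.174 0.03 0 0 -0.279" --pt "0.222 0.174 0.03 0 0 -0.279"

```text
time_s: 3.0
position: [499.7, 95.1, 301.4]
tool_rot: [1.28, 2.868, -0.001]
ft_force: [-0.1, -0.2, 0.3]
grip_width: 0.997
grasp_force: 0.0
```

```bash
python3 - <<'E'
from h import *
p=ctrl.capture("wrist"); print(px(p,[508,95,22]),p["eye"])
for d in ctrl.spot_point(p,"lid")[:5]:
    w=W(p,d["location"]); print(round(d["confidence"],2),w.round(1),px(p,w).round(0))
e=blob(p,"blue",px(p,[508,95,12]).clip(0),70); print(e)
o,d=ray(p,*e[0][0]); print((o-d*(o[2]-22)/d[2]).round(1),(o-d*(o[2]-12)/d[2]).round(1))
import pickle; pickle.dump([(p,*e[0][0])],open("lid.pkl","wb"))
print(go([508,95,150],2.3))
E
```

```text
[325.75275933 204.7212003 ] [449.3613419  151.04385746 444.79190608]
0.98 [391.8 164.6  -0.4] [293.  97.]
0.89 [506.2  92.9   2.2] [323. 202.]
0.86 [388.2  27.1  -0.7] [223. 179.]
0.71 [491.6 229.    1.4] [388. 113.]
0.59 [510.4  -9.   -0.8] [277. 257.]
(((324.3934020996094, 203.66932678222656), (47.93064880371094, 49.07334518432617), 3.140026569366455), array([ 301,  180,   48,   49, 1797], dtype=int32))
[505.8  94.8  22. ] [507.1  93.5  12. ]
(array([-0.0048,  0.0065,  0.1517]), array([-0.    ,  0.0008,  0.0003]))
```

move_arm --pt "-0.003 0.006 0.05 0 0 0" --pt "-0.004 0.007 0.1 0 0 0" --pt "-0.004 0.007 0.15 0 0 0" --pt "-0.004 0.007 0.18 0 0 0" --pt "-0.004 0.007 0.2 0 0 0" --pt "-0.004 0.007 0.2 0 0 0" --pt "-0.004 0.007 0.2 0 0 0"

```text
time_s: 3.8
position: [507.8, 96.3, 101.9]
tool_rot: [1.282, 2.868, -0.0]
ft_force: [-1.0, 0.9, -0.0]
grip_width: 0.999
grasp_force: 0.0
```

```bash
python3 - <<'E'
from h import *
import pickle
L=pickle.load(open("lid.pkl","rb"))
p=ctrl.capture("wrist"); save(p,"pics/w2.png"); print(p["eye"],p["intrinsics"][0,0])
e=blob(p,"blue",px(p,[507,94,16]),90); print(e)
o,d=ray(p,*e[0][0]); print((o-d*(o[2]-22)/d[2]).round(1),(o-d*(o[2]-12)/d[2]).round(1))
L.append((p,*e[0][0])); print("tri",tri(L))
s=ctrl.capture("scene"); es=blob(s,"blue",(300,286),20); c=(s,*es[0][0]); print(es[0],"with scene",tri(L+[c]))
print(ctrl.read_state()["position"])
E
```

```text
[457.42945013 152.23171797 245.25544275] 335.4620187206288
(((317.5996398925781, 247.96556091308594), (87.88134765625, 88.7335205078125), 85.21366882324219), array([ 274,  204,   89,   88, 6006], dtype=int32))
[504.7  96.2  22. ] [506.8  93.7  12. ]
tri [507.38589799  93.15000252   9.57546384]
((301.2190246582031, 285.4949951171875), (22.192333221435547, 23.977312088012695), 74.52340698242188) with scene [506.8580514   93.18859614  11.74078254]
[509.25109467  96.82989597 103.66023842]
```

View pics/w2.png

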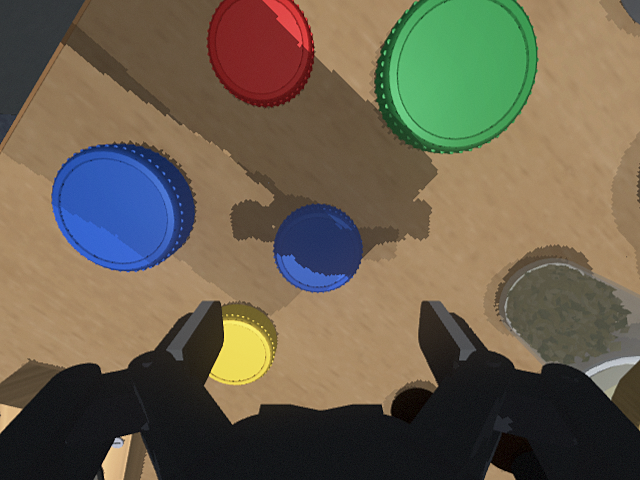

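The lid is at (318,248), between and ahead of the open fingertips at (215,302) and (425,302), with nothing in the fingers' way. I'll check where the fingertips really are relative to the TCP.

```bash
python3 - <<'E'
from h import *
p=ctrl.capture("wrist"); Rt=R.from_rotvec([1.282,2.868,0]); T=np.array([507.7,97.3,101.3])
for b in (0,8,13,20):
    print(b,[px(p,T+Rt.apply([x,y,-b])).round(0).tolist() for x in(-11,11) for y in (-42.5,42.5,)],px(p,T+Rt.apply([0,0,-b])))
print(go([506.5,94,40],2.3,dict(position=T,tool_rot=[1.282,2.868,0])))
E
```

```text
0 [[232.0, 320.0], [406.0, 320.0], [229.0, 278.0], [410.0, 278.0]] [319.34585315 299.56412514]
8 [[228.0, 329.0], [410.0, 329.0], [224.0, 286.0], [414.0, 286.0]] [319.33333605 307.62679364]
13 [[225.0, 335.0], [413.0, 335.0], [221.0, 291.0], [417.0, 290.0]] [319.32485921 313.08700658]
20 [[221.0, 344.0], [417.0, 344.0], [216.0, 298.0], [422.0, 298.0]] [319.31203319 321.34866373]
(array([-0.0017, -0.0031,  0.0613]), array([0.    , 0.0001, 0.0009]))
```

move_arm --pt "-0.002 -0.003 0.03 0 0 0" --pt "-0.002 -0.003 0.055 0 0 0" --pt "-0.002 -0.003 0.075 0 0 0" --pt "-0.002 -0.003 0.09 0 0 0" --pt "-0.002 -0.003 0.098 0 0 0" --pt "-0.002 -0.003 0.101 0 0 0" --pt "-0.002 -0.003 0.101 0 0 0"

```text
time_s: 4.65
position: [507.5, 93.9, 1.2]
tool_rot: [1.279, 2.868, 0.001]
ft_force: [-0.3, 0.5, 0.4]
grip_width: 1.004
grasp_force: 0.0
```

```bash
python3 - <<'E'
from h import *
p=ctrl.capture("wrist"); save(p,"pics/w3.png"); print(ctrl.read_state()["position"],ctrl.read_state()["ft_force"])
E
```

```text
[507.77887107  93.98351297   1.51973806] [-0.6687851  -0.7175456   0.80615589]
```

View pics/w3.png

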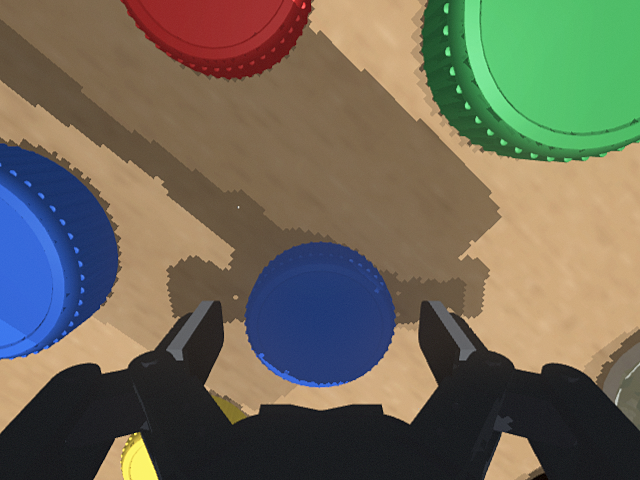

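The lid sits centred between the pads: its middle is at about (320,320), where the TCP axis projects. Now I grip and lift.

move_arm --pt "0 0 0.001 0 0 0" --pt "0 0 0.001 0 0 0" --pt "0 0 0.001 0 0 0" --pt "0 0 0.001 0 0 0" --pt "0 0 0.001 0 0 0" --pt "0 0 0.001 0 0 0" --pt "0 0 0.001 0 0 0" --pt "0 0 0.001 0 0 0" --hand 1 --grip_force 40

```text
time_s: 5.5
position: [508.0, 94.0, 0.7]
tool_rot: [1.278, 2.867, 0.002]
ft_force: [0.4, -0.4, 6.3]
grip_width: 0.732
grasp_force: 44.2
```

```bash
python3 - <<'E'
from h import *
s=ctrl.read_state();print(s)
E
```

```text
{'time_s': 5.5, 'q': array([ 5.31155531e-02,  1.03545370e-01, -3.07424924e-01,  1.15705916e+00,
       -3.02856570e-05,  8.91852962e-01]), 'dq': array([ 0.00141551, -0.00022144,  0.00033642, -0.0022401 ,  0.00066124,
        0.00016317]), 'joint_efforts': array([-1.07759801e-01, -3.12162173e+01,  2.74548697e+01, -1.04120700e-01,
        1.36929119e-02,  1.92185296e-03]), 'position': array([508.02051437,  93.99411512,   0.73252201]), 'tool_rot': array([1.27819710e+00, 2.86709823e+00, 1.93406463e-03]), 'ft_force': array([ 0.42415558, -0.42882984,  6.33326296]), 'torque': array([-0.07068314,  0.1107234 , -0.0086241 ]), 'grasp_force': 44.192194640636444, 'grip_width': 0.7324086179547458}
```

move_arm --pt "0 0 -0.005 0 0 0" --pt "0 0 -0.02 0 0 0" --pt "0 0 -0.05 0 0 0" --pt "0 0 -0.09 0 0 0" --pt "0 0 -0.13 0 0 0" --pt "0 0 -0.16 0 0 0" --pt "0 0 -0.175 0 0 0" --pt "0 0 -0.18 0 0 0" --pt "0 0 -0.18 0 0 0" --pt "0 0 -0.18 0 0 0"

```text
time_s: 6.5
position: [505.5, 93.8, 176.9]
tool_rot: [-1.278, -2.866, 0.003]
ft_force: [-0.0, -0.1, -0.4]
grip_width: 0.731
grasp_force: 43.9
```

```bash
python3 - <<'E'
from h import *
s=ctrl.read_state();print(s["position"],s["grip_width"],s["ft_force"],s["grasp_force"])
p=ctrl.capture("wrist"); save(p,"pics/w4.png"); e=blob(p,"blue",(320,310),90); print(e)
o,d=ray(p,*e[0][0]); T=np.array([506.8,93.8,179.3])
Rt=R.from_rotvec([1.282,2.868,0])
for b in (10,21): print(px(p,T+[0,0,b]), Rt.inv().apply(o-d*(o[2]-T[2]-b)/d[2]-T))
s2=dict(position=T,tool_rot=[1.282,2.868,0])
print(go([466,-180,179.3],2.3,s2))
E
```

```text
[505.51761674  93.84409689 176.93673604] 0.7312388128018422 [-0.00268642 -0.09970914 -0.38999795] 43.8845926662907
(((320.6882629394531, 315.39996337890625), (145.18495178222656, 149.50376892089844), 92.05693054199219), array([  247,   242,   149,   146, 16426], dtype=int32))
[323.17869779 319.50958603] [  2.02119441  -1.0991105  -10.00023969]
[323.28801762 333.32148992] [  8.19966307  -1.07650918 -21.00082806]
(array([-0.1768, -0.213 ,  0.    ]), array([0.    , 0.0001, 0.0009]))
```

View pics/w4.png

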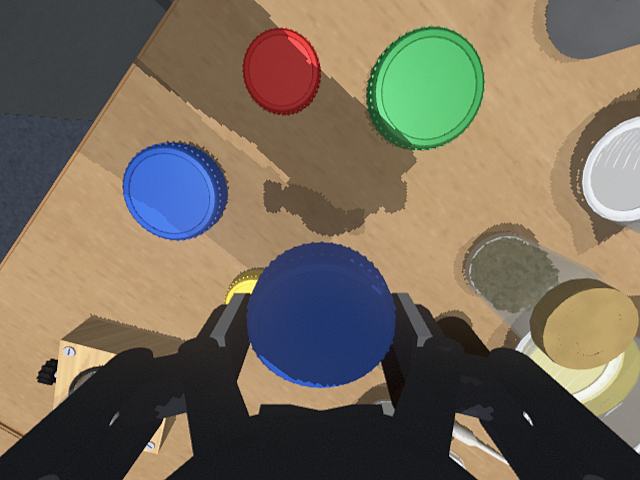

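The lid hangs level and centred at (320,315), with a measured opening of 62 mm. Next I fix the jar axis with more views.

```bash
python3 - <<'E'
from h import *
import pickle
J=pickle.load(open("jar.pkl","rb"))
for n,g in (("scene",(400,220)),("side",(309,269))):
    p=ctrl.capture(n)
    try:
        e=blob(p,"orange",g,14); print(n,e)
        o,d=ray(p,*e[0][0]); print((o-d*(o[2]-113)/d[2]).round(1)); J.append((p,*e[0][0]))
    except Exception as x: print(n,x)
    for t in("seal_top","jar_mouth"):
        for d in ctrl.spot_point(p,t)[:1]: print(n,t,d["confidence"],W(p,d["location"]).round(1))
print(tri(J))
p=ctrl.capture("wrist"); print(px(p,[466,-180,114]))
E
```

```text
scene (((400.4165954589844, 219.05966186523438), (13.82577133178711, 19.09197425842285), 96.38147735595703), array([392, 213,  19,  14,  98], dtype=int32))
[ 467.  -181.7  113. ]
scene seal_top 0.78 [ 465.  -180.9  112.4]
scene jar_mouth 0.74 [410.5 339.6  -1.1]
side (((308.5154113769531, 270.3888854980469), (9.768986701965332, 20.533416748046875), 89.66773986816406), array([299, 266,  21,  10,  64], dtype=int32))
[ 464.9 -179.9  113. ]
side seal_top 0.68 [ 464.4 -182.1  113.3]
side jar_mouth 0.76 [ 464.9 -180.3  113.3]
[ 465.46969278 -180.14573445  113.8201628 ]
[ 59.14915688 462.67125742]
```

move_arm --pt "-0.02 -0.02 0 0 0 0" --pt "-0.05 -0.047 0 0 0 0" --pt "-0.08 -0.074 0 0 0 0" --pt "-0.11 -0.1 0 0 0 0" --pt "-0.14 -0.127 0 0 0 0" --pt "-0.17 -0.154 0 0 0 0" --pt "-0.2 -0.18 0 0 0 0" --pt "-0.225 -0.205 0 0 0 0" --pt "-0.236 -0.214 0 0 0 0" --pt "-0.236 -0.214 0 0 0 0" --pt "-0.236 -0.214 0 0 0 0" --pt "-0.236 -0.214 0 0 0 0"

```text
time_s: 8.1
position: [505.4, -223.1, 179.4]
tool_rot: [-1.277, -2.87, -0.001]
ft_force: [-0.3, 0.1, -1.7]
grip_width: 0.73
grasp_force: 43.9
```

```bash
python3 - <<'E'
from h import *
s=ctrl.read_state();print(s["position"],s["tool_rot"],s["q"],s["ft_force"])
p=ctrl.capture("wrist"); save(p,"pics/w5.png"); g=px(p,[465.6,-180.2,114]); print(g)
e=blob(p,"orange",g,60); print(e)
o,d=ray(p,*e[0][0]); print((o-d*(o[2]-114)/d[2]).round(1))
b=blob(p,"blue",(320,310),90); print(b)
T=np.array([505.3,-224.8,179.3]);Rt=R.from_rotvec([1.282,2.868,0]);
# camera in tool frame
s=ctrl.read_state()
for P in (T,s["position"]): print(Rt.inv().apply(o-P), Rt.inv().apply(o-d*(o[2]-114)/d[2]-P),px(p,P+[0,0,20]))
E
```

```text
[ 505.4466922  -223.08846641  179.43258955] [-1.27656896e+00 -2.87017666e+00 -1.09406176e-03] [-5.37414586e-01  1.13999266e-01  6.63102057e-02  1.52351560e+00
  6.52740033e-04  2.99577866e-01] [-0.30256536  0.14748692 -1.66483932]
[319.49587188 167.35687685]
(((320.181640625, 165.97903442382812), (75.27213287353516, 76.8259506225586), 0.0028112204745411873), array([ 283,  128,   75,   77, 1373], dtype=int32))
[ 465.4 -179.3  114. ]
(((320.6898498535156, 315.5028076171875), (145.40135192871094, 149.2080841064453), 89.59410858154297), array([  246,   242,   150,   146, 16592], dtype=int32))
[  76.31300953    0.70597003 -143.52886037] [60.53879666  0.57640917 65.29425097] [318.16222651 329.49763276]
[  75.13466259   -0.60261666 -143.39372118] [59.36044972 -0.73217752 65.42939015] [321.29955009 327.20021505]
```

View pics/w5.png

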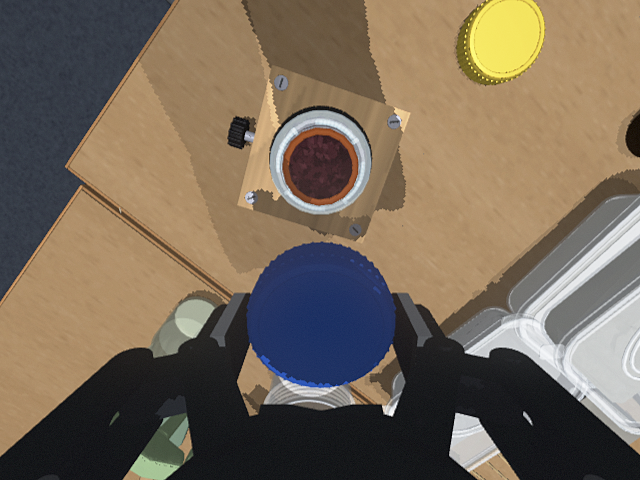

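The seal (320,166) and the lid (321,315) line up sideways. For the fore-aft distance I fit the lid's outline in the same camera frame.

```bash
python3 - <<'E'
from h import *
from scipy.optimize import least_squares
p=ctrl.capture("wrist"); st=blob(p,"blue",(320,310),90)[1]; obs=np.array([st[0],st[0]+st[2],st[1],st[1]+st[3]],float)
a=np.linspace(0,2*np.pi,181); Rt=R.from_rotvec([1.282,2.868,0]); ex,ey=Rt.apply([1,0,0]),Rt.apply([0,1,0])
def box(v):
    c=np.array(v); q=np.array([px(p,c+32*np.cos(t)*ex+32*np.sin(t)*ey+[0,0,h]) for t in a for h in (1.,21.)])
    return np.array([q[:,0].min(),q[:,0].max()+1,q[:,1].min(),q[:,1].max()+1])
r=least_squares(lambda v:box(v)-obs,[505.3,-224.8,180]); print(r.x,r.fun)
r2=least_squares(lambda v:box([v[0],v[1],179.8])-obs,[505.3,-224.8]); print("fixed z",r2.x,r2.fun)
e=blob(p,"orange",(320,166),60); o,d=ray(p,*e[0][0]); j=o-d*(o[2]-114)/d[2]; print(j, p["eye"])
for c in (r.x,r2.x): print("tool shift",Rt.inv().apply(np.r_[(j[:2]-c[:2]),0]))
E
```

```text
[ 506.76013723 -224.87251456  173.9443695 ] [ 0.31270472 -0.31293577 -0.34149364  0.34079835]
fixed z [ 504.73157895 -222.62099437] [-3.17631122  3.18065525 -3.01250028  4.05388641]
[ 465.39378733 -179.29287335  114.        ] [ 454.94083171 -167.42016862  322.85653393]
tool shift [ 6.15507790e+01 -4.24458955e-01 -5.88858022e-03]
tool shift [ 5.85202191e+01 -4.14546249e-01 -5.59911409e-03]
```

move_arm --pt "0.02 0 0 0 0 0" --pt "0.045 0 0.01 0 0 0" --pt "0.06 0 0.03 0 0 0" --pt "0.06 0 0.045 0 0 0" --pt "0.06 0 0.055 0 0 0" --pt "0.06 0 0.062 0 0 0" --pt "0.06 0 0.066 0 0 0" --pt "0.06 0 0.066 0 0 0" --pt "0.06 0 0.066 0 0 0"

```text
time_s: 9.1
position: [465.7, -180.6, 113.8]
tool_rot: [1.28, 2.868, -0.0]
ft_force: [1.2, 0.9, -0.5]
grip_width: 0.732
grasp_force: 43.9
```

move_arm --pt "0 0 0.001 0 0 0" --pt "0 0 0.002 0 0 0" --pt "0 0 0.003 0 0 0" --pt "0 0 0.003 0 0 0"

```text
time_s: 9.5
position: [465.1, -180.0, 110.2]
tool_rot: [-1.279, -2.869, -0.0]
ft_force: [0.6, -0.6, -0.7]
grip_width: 0.733
grasp_force: 43.9
```

move_arm --pt "0 0 0.001 0 0 0" --pt "0 0 0.002 0 0 0" --pt "0 0 0.002 0 0 0"

```text
time_s: 9.8
position: [465.0, -180.0, 108.1]
tool_rot: [-1.279, -2.869, -0.0]
ft_force: [-0.0, 0.4, -0.4]
grip_width: 0.734
grasp_force: 43.9
```

move_arm --pt "0 0 0.001 0 0 0" --pt "0 0 0.002 0 0 0" --pt "0 0 0.002 0 0 0"

```text
time_s: 10.1
position: [465.1, -179.9, 106.1]
tool_rot: [-1.279, -2.869, -0.0]
ft_force: [0.4, -0.5, -0.3]
grip_width: 0.731
grasp_force: 43.9
```

move_arm --pt "0 0 0.001 0 0 0" --pt "0 0 0.001 0 0 0"

```text
time_s: 10.3
position: [465.3, -180.1, 105.7]
tool_rot: [1.279, 2.869, -0.0]
ft_force: [-0.9, 0.2, 1.4]
grip_width: 0.728
grasp_force: 44.2
```

move_arm --pt "0 0 0.001 0 0 0" --pt "0 0 0.001 0 0 0"

```text
time_s: 10.5
position: [465.3, -180.1, 105.5]
tool_rot: [1.279, 2.869, -0.0]
ft_force: [-1.3, 1.2, 5.8]
grip_width: 0.727
grasp_force: 44.6
```

Contact on the thread tops, about 6 N with small side forces. I now turn backwards.

move_arm --pt "0 0 0 0 0 -0.04" --pt "0 0 0 0 0 -0.08" --pt "0 0 0 0 0 -0.12" --pt "0 0 0 0 0 -0.12"

```text
time_s: 10.9
position: [466.3, -180.6, 106.0]
tool_rot: [1.103, 2.938, -0.0]
ft_force: [-1.0, 0.8, 5.8]
grip_width: 0.733
grasp_force: 44.5
```

```bash
cat > s.py <<'E'
from h import *
s=ctrl.read_state();print(s["time_s"],s["position"].round(1),"F",s["ft_force"].round(1),"M",s["torque"].round(3),"yaw",round(s["q"][0]-s["q"][5]+np.pi,4),"q6",s["q"][5].round(3),"w",s["grip_width"].round(3))
E
python3 s.py
```

```text
Traceback (most recent call last):
  File "s.py", line 2, in <module>
    s=ctrl.read_state();print(s["time_s"],s["position"].round(1),"F",s["ft_force"].round(1),"M",s["torque"].round(3),"yaw",round(s["q"][0]-s["q"][5]+np.pi,4),"q6",s["q"][5].round(3),"w",s["grip_width"].round(3))
                                                                                                                                                                                          ^^^^^^^^^^^^^^^^^^^^^
AttributeError: 'float' object has no attribute 'round'
```

```bash
sed -i 's/s\["grip_width"\].round(3)/round(s["grip_width"],3)/' s.py; python3 s.py
```

```text
10.9 [ 466.3 -180.6  106. ] F [-1.   0.8  5.8] M [0.11  0.124 0.025] yaw 2.4236 q6 0.214 w 0.733
```

move_arm --pt "0 0 0 0 0 -0.04" --pt "0 0 0 0 0 -0.08" --pt "0 0 0 0 0 -0.12" --pt "0 0 0 0 0 -0.12"

```text
time_s: 11.3
position: [466.5, -180.6, 106.5]
tool_rot: [0.924, 2.999, -0.001]
ft_force: [-0.7, 0.3, 7.0]
grip_width: 0.732
grasp_force: 44.6
```

```bash
python3 s.py
```

```text
11.3 [ 466.5 -180.6  106.5] F [-0.7  0.3  7. ] M [ 0.165  0.14  -0.014] yaw 2.5435 q6 0.094 w 0.732
```

move_arm --pt "0 0 0 0 0 -0.04" --pt "0 0 0 0 0 -0.08" --pt "0 0 0 0 0 -0.12" --pt "0 0 0 0 0 -0.12"

```text
time_s: 11.7
position: [466.9, -180.7, 106.6]
tool_rot: [0.742, 3.048, -0.001]
ft_force: [0.6, 1.0, 7.2]
grip_width: 0.727
grasp_force: 44.6
```

```bash
python3 s.py
```

```text
11.7 [ 466.9 -180.7  106.6] F [0.6 1.  7.2] M [0.181 0.05  0.078] yaw 2.6637 q6 -0.026 w 0.727
```

move_arm --pt "0 0 0 0 0 -0.04" --pt "0 0 0 0 0 -0.08" --pt "0 0 0 0 0 -0.12" --pt "0 0 0 0 0 -0.12"

```text
time_s: 12.1
position: [467.0, -180.6, 106.6]
tool_rot: [0.558, 3.087, -0.001]
ft_force: [0.0, 0.4, 5.8]
grip_width: 0.728
grasp_force: 44.6
```

```bash
python3 s.py
```

```text
12.1 [ 467.  -180.6  106.6] F [0.  0.4 5.8] M [ 0.229 -0.086  0.062] yaw 2.7837 q6 -0.146 w 0.728
```

move_arm --pt "0 0 0 0 0 -0.04" --pt "0 0 0 0 0 -0.08" --pt "0 0 0 0 0 -0.12" --pt "0 0 0 0 0 -0.12"

```text
time_s: 12.5
position: [465.2, -180.0, 104.1]
tool_rot: [-0.374, -3.119, 0.0]
ft_force: [0.2, 0.6, -0.3]
grip_width: 0.729
grasp_force: 43.9
```

```bash
python3 s.py
```

```text
12.5 [ 465.2 -180.   104.1] F [ 0.2  0.6 -0.3] M [ 0.046 -0.002  0.005] yaw 2.9027 q6 -0.265 w 0.729
```

move_arm --pt "0 0 0 0 0 -0.03" --pt "0 0 0 0 0 -0.06" --pt "0 0 0 0 0 -0.08" --pt "0 0 0 0 0 -0.08"

```text
time_s: 12.9
position: [465.1, -180.0, 104.2]
tool_rot: [-0.249, -3.132, -0.0]
ft_force: [-0.0, -0.5, -0.5]
grip_width: 0.729
grasp_force: 43.9
```

```bash
python3 s.py
```

```text
12.9 [ 465.1 -180.   104.2] F [-0.  -0.5 -0.5] M [-0.023  0.019  0.002] yaw 2.9832 q6 -0.345 w 0.729
```

The force vanished and the lid fell at yaw ≈2.85–2.9, so the lugs are at the gaps. I'll follow it down gently.

move_arm --pt "0 0 0.001 0 0 0" --pt "0 0 0.0015 0 0 0" --pt "0 0 0.0015 0 0 0"

```text
time_s: 13.2
position: [465.1, -180.0, 102.6]
tool_rot: [-0.249, -3.131, -0.0]
ft_force: [0.6, -0.0, -0.9]
grip_width: 0.729
grasp_force: 43.9
```

```bash
python3 s.py
```

```text
13.2 [ 465.1 -180.   102.6] F [ 0.6 -0.  -0.9] M [ 0.059 -0.025  0.033] yaw 2.9827 q6 -0.345 w 0.729
```

move_arm --pt "0 0 0.001 0 0 0" --pt "0 0 0.001 0 0 0"

```text
time_s: 13.4
position: [465.1, -180.0, 101.6]
tool_rot: [-0.249, -3.131, -0.0]
ft_force: [0.3, 0.8, -1.0]
grip_width: 0.729
grasp_force: 43.9
```

```bash
python3 s.py
```

```text
13.4 [ 465.1 -180.   101.6] F [ 0.3  0.8 -1. ] M [ 0.009 -0.004  0.012] yaw 2.9827 q6 -0.345 w 0.729
```

move_arm --pt "0 0 0.001 0 0 0" --pt "0 0 0.0015 0 0 0" --pt "0 0 0.0015 0 0 0"

```text
time_s: 13.7
position: [465.1, -180.1, 100.3]
tool_rot: [-0.249, -3.132, -0.0]
ft_force: [0.4, -0.7, 0.1]
grip_width: 0.734
grasp_force: 43.9
```

```bash
python3 s.py
```

```text
13.7 [ 465.1 -180.1  100.3] F [ 0.4 -0.7  0.1] M [ 0.083 -0.013 -0.018] yaw 2.9827 q6 -0.345 w 0.734
```

move_arm --pt "0 0 0.001 0 0 0" --pt "0 0 0.001 0 0 0"

```text
time_s: 13.9
position: [465.3, -180.1, 99.6]
tool_rot: [0.249, 3.131, -0.0]
ft_force: [-0.8, 0.8, 1.7]
grip_width: 0.735
grasp_force: 44.0
```

```bash
python3 s.py
```

```text
13.9 [ 465.3 -180.1   99.6] F [-0.8  0.8  1.7] M [0.091 0.152 0.01 ] yaw 2.9828 q6 -0.345 w 0.735
```

It rests on the seal at 10 mm below the rim, as stated. Now I screw clockwise, following down.

move_arm --pt "0 0 0.001 0 0 0" --pt "0 0 0.001 0 0 0.04" --pt "0 0 0.001 0 0 0.08" --pt "0 0 0.0013 0 0 0.12" --pt "0 0 0.0015 0 0 0.16" --pt "0 0 0.0015 0 0 0.16"

```text
time_s: 14.5
position: [465.7, -180.3, 98.6]
tool_rot: [0.498, 3.1, -0.001]
ft_force: [-0.5, -0.1, 3.4]
grip_width: 0.73
grasp_force: 44.3
```

```bash
python3 s.py
```

```text
14.5 [ 465.7 -180.3   98.6] F [-0.5 -0.1  3.4] M [ 0.059  0.063 -0.05 ] yaw 2.8228 q6 -0.185 w 0.73
```

move_arm --pt "0 0 0.0001 0 0 0.04" --pt "0 0 0.0003 0 0 0.08" --pt "0 0 0.0005 0 0 0.12" --pt "0 0 0.0005 0 0 0.16" --pt "0 0 0.0005 0 0 0.16"

```text
time_s: 15.0
position: [465.9, -180.4, 98.2]
tool_rot: [0.743, 3.05, -0.001]
ft_force: [0.2, 0.3, 4.4]
grip_width: 0.731
grasp_force: 44.3
```

```bash
python3 s.py
```

```text
15.0 [ 465.9 -180.4   98.2] F [0.2 0.3 4.4] M [ 0.068 -0.006  0.019] yaw 2.6636 q6 -0.026 w 0.731
```

move_arm --pt "0 0 0.0001 0 0 0.04" --pt "0 0 0.0003 0 0 0.08" --pt "0 0 0.0004 0 0 0.12" --pt "0 0 0.0005 0 0 0.16" --pt "0 0 0.0006 0 0 0.2" --pt "0 0 0.0006 0 0 0.2"

```text
time_s: 15.6
position: [465.9, -180.4, 97.7]
tool_rot: [1.044, 2.961, -0.001]
ft_force: [0.2, 0.4, 4.8]
grip_width: 0.737
grasp_force: 44.4
```

```bash
python3 s.py
```

```text
15.6 [ 465.9 -180.4   97.7] F [0.2 0.4 4.8] M [ 0.062  0.045 -0.075] yaw 2.4637 q6 0.174 w 0.737
```

move_arm --pt "0 0 0.0001 0 0 0.04" --pt "0 0 0.0003 0 0 0.08" --pt "0 0 0.0004 0 0 0.12" --pt "0 0 0.0005 0 0 0.16" --pt "0 0 0.0005 0 0 0.16"

```text
time_s: 16.1
position: [466.0, -180.5, 97.4]
tool_rot: [1.277, 2.868, -0.0]
ft_force: [-0.7, 0.3, 6.3]
grip_width: 0.729
grasp_force: 44.5
```

```bash
python3 s.py
```

```text
16.1 [ 466.  -180.5   97.4] F [-0.7  0.3  6.3] M [ 0.018 -0.008 -0.046] yaw 2.3036 q6 0.334 w 0.729
```

move_arm --pt "0 0 0.0002 0 0 0.04" --pt "0 0 0.0004 0 0 0.08" --pt "0 0 0.0005 0 0 0.12" --pt "0 0 0.0005 0 0 0.12"

```text
time_s: 16.5
position: [466.3, -180.7, 97.3]
tool_rot: [1.446, 2.785, -0.0]
ft_force: [-0.9, 0.2, 6.3]
grip_width: 0.733
grasp_force: 44.6
```

```bash
python3 s.py
```

```text
16.5 [ 466.3 -180.7   97.3] F [-0.9  0.2  6.3] M [ 0.039  0.077 -0.069] yaw 2.1837 q6 0.454 w 0.733
```

move_arm --pt "0 0 0.0001 0 0 0.03" --pt "0 0 0.0002 0 0 0.06" --pt "0 0 0.0003 0 0 0.08" --pt "0 0 0.0003 0 0 0.08"

```text
time_s: 16.9
position: [466.4, -180.8, 97.3]
tool_rot: [1.556, 2.725, -0.0]
ft_force: [-1.1, -0.5, 7.9]
grip_width: 0.736
grasp_force: 44.7
```

```bash
python3 s.py
```

```text
16.9 [ 466.4 -180.8   97.3] F [-1.1 -0.5  7.9] M [ 0.021  0.128 -0.019] yaw 2.1041 q6 0.534 w 0.736
```

move_arm --pt "0 0 0 0 0 0.03" --pt "0 0 0 0 0 0.06" --pt "0 0 0 0 0 0.06"

```text
time_s: 17.2
position: [466.4, -180.8, 97.3]
tool_rot: [1.637, 2.677, -0.0]
ft_force: [-0.2, 0.3, 8.2]
grip_width: 0.734
grasp_force: 44.7
```

```bash
python3 s.py
```

```text
17.2 [ 466.4 -180.8   97.3] F [-0.2  0.3  8.2] M [ 0.021  0.037 -0.105] yaw 2.0438 q6 0.594 w 0.734
```

move_arm --pt "0 0 0 0 0 0.03" --pt "0 0 0 0 0 0.06" --pt "0 0 0 0 0 0.06"

```text
time_s: 17.5
position: [466.4, -180.8, 97.3]
tool_rot: [1.717, 2.627, 0.0]
ft_force: [-0.4, -0.4, 7.2]
grip_width: 0.728
grasp_force: 44.7
```

```bash
python3 s.py
```

```text
17.5 [ 466.4 -180.8   97.3] F [-0.4 -0.4  7.2] M [ 0.021  0.085 -0.042] yaw 1.9839 q6 0.654 w 0.728
```

move_arm --pt "0 0 0 0 0 0.03" --pt "0 0 0 0 0 0.06" --pt "0 0 0 0 0 0.06"

```text
time_s: 17.8
position: [466.5, -180.8, 97.3]
tool_rot: [1.795, 2.574, 0.0]
ft_force: [0.0, 0.1, 6.4]
grip_width: 0.731
grasp_force: 44.7
```

```bash
python3 s.py
```

```text
17.8 [ 466.5 -180.8   97.3] F [0.  0.1 6.4] M [ 0.001  0.125 -0.087] yaw 1.9239 q6 0.714 w 0.731
```

move_arm --pt "0 0 0 0 0 0.02" --pt "0 0 0 0 0 0.04" --pt "0 0 0 0 0 0.04"

```text
time_s: 18.1
position: [466.4, -180.8, 97.3]
tool_rot: [1.845, 2.538, 0.0]
ft_force: [-0.3, 0.2, 7.6]
grip_width: 0.732
grasp_force: 44.7
```

```bash
python3 s.py
```

```text
18.1 [ 466.4 -180.8   97.3] F [-0.3  0.2  7.6] M [-0.001  0.092  0.012] yaw 1.8841 q6 0.754 w 0.732
```

move_arm --pt "0 0 0 0 0 0.02" --pt "0 0 0 0 0 0.04" --pt "0 0 0 0 0 0.04"

```text
time_s: 18.4
position: [466.4, -180.8, 97.3]
tool_rot: [1.896, 2.5, 0.001]
ft_force: [0.2, 0.4, 8.3]
grip_width: 0.733
grasp_force: 44.7
```

```bash
python3 s.py
```

```text
18.4 [ 466.4 -180.8   97.3] F [0.2 0.4 8.3] M [0.055 0.081 0.017] yaw 1.8442 q6 0.794 w 0.733
```

move_arm --pt "0 0 0 0 0 0.02" --pt "0 0 0 0 0 0.03" --pt "0 0 0 0 0 0.03"

```text
time_s: 18.7
position: [466.4, -180.4, 97.3]
tool_rot: [1.932, 2.473, 0.001]
ft_force: [0.5, 1.5, 7.7]
grip_width: 0.735
grasp_force: 44.8
```

```bash
python3 s.py
```

```text
18.7 [ 466.4 -180.4   97.3] F [0.5 1.5 7.7] M [0.185 0.147 0.241] yaw 1.8154 q6 0.823 w 0.735
```

The stop is felt (0.24 N m), about 67° from the drop. A touch more to reach 0.3.

move_arm --pt "0 0 0 0 0 0.01" --pt "0 0 0 0 0 0.01" --pt "0 0 0 0 0 0.01"

```text
time_s: 19.0
position: [466.3, -180.2, 97.3]
tool_rot: [1.944, 2.465, 0.002]
ft_force: [0.0, 0.5, 8.6]
grip_width: 0.733
grasp_force: 44.8
```

```bash
python3 s.py
```

```text
19.0 [ 466.3 -180.2   97.3] F [0.  0.5 8.6] M [0.125 0.192 0.387] yaw 1.806 q6 0.832 w 0.733
```

It is tight at 0.39 N m. I ease the pressure, let go and rise.

move_arm --pt "0 0 -0.0005 0 0 0" --pt "0 0 -0.001 0 0 0" --pt "0 0 -0.001 0 0 0"

```text
time_s: 19.3
position: [466.2, -180.2, 97.3]
tool_rot: [1.945, 2.464, 0.002]
ft_force: [1.5, 0.4, 6.4]
grip_width: 0.732
grasp_force: 44.5
```

```bash
python3 s.py
```

```text
19.3 [ 466.2 -180.2   97.3] F [1.5 0.4 6.4] M [ 0.133 -0.148  0.454] yaw 1.8049 q6 0.833 w 0.732
```

move_arm --pt "0 0 0 0 0 0" --pt "0 0 0 0 0 0" --pt "0 0 0 0 0 0" --pt "0 0 0 0 0 0" --pt "0 0 0 0 0 0" --pt "0 0 0 0 0 0" --hand -1

```text
time_s: 19.9
position: [465.0, -180.0, 96.2]
tool_rot: [-1.949, -2.463, 0.0]
ft_force: [0.5, -0.4, 0.5]
grip_width: 0.997
grasp_force: 0.0
```

```bash
python3 s.py
```

```text
19.9 [ 465.  -180.    96.2] F [ 0.5 -0.4  0.5] M [-0.04  -0.053  0.038] yaw 1.8027 q6 0.835 w 0.997
```

move_arm --pt "0 0 -0.02 0 0 0" --pt "0 0 -0.05 0 0 0" --pt "-0.01 0 -0.09 0 0 0" --pt "-0.03 0 -0.12 0 0 0" --pt "-0.05 0 -0.14 0 0 0" --pt "-0.07 0 -0.15 0 0 0" --pt "-0.07 0 -0.15 0 0 0" --pt "-0.07 0 -0.15 0 0 0"

```text
time_s: 20.7
position: [481.1, -248.1, 246.0]
tool_rot: [-1.95, -2.462, -0.001]
ft_force: [-0.3, 0.1, -0.2]
grip_width: 0.997
grasp_force: 0.0
```

```bash
python3 - <<'E'
from h import *
p=ctrl.capture("wrist"); e=blob(p,"blue",px(p,[466,-180,117]),80); print(e)
o,d=ray(p,*e[0][0]); print((o-d*(o[2]-112)/d[2]).round(1))
s=ctrl.capture("side")
for t in ctrl.spot_point(p,"lid")[:2]+[]: print(t["confidence"],W(p,t["location"]).round(1))
for t in ctrl.spot_point(s,"lid")[:5]: print(t["confidence"],W(s,t["location"]).round(1))
a=cv2.resize(p["pixels"],(400,300),interpolation=3); b=cv2.resize(s["pixels"][215:335,230:390],(400,300),interpolation=2)
cv2.imwrite("pics/end.png",np.hstack([a,b])[...,::-1])
E
```

```text
(((321.9792785644531, 144.375732421875), (81.85157775878906, 83.83943176269531), 5.964470386505127), array([ 281,  102,   83,   85, 5219], dtype=int32))
[ 465.6 -178.9  112. ]
0.82 [ 463.1 -182.3  101.7]
0.69 [393.1 163.1   0.6]
0.56 [385.2  28.2   2.8]
```

View pics/end.png

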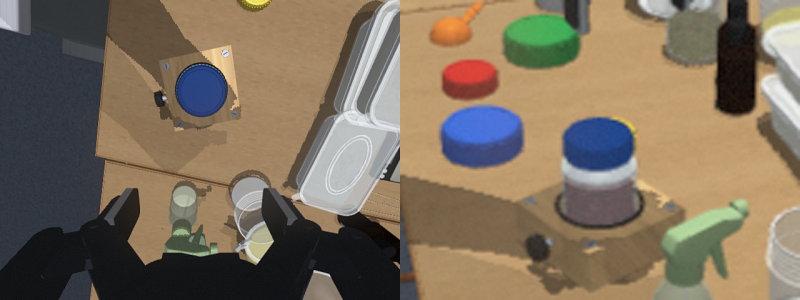

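The lid sits level and centred on the jar, at (202,90) in the left view and (598,142) in the right. Nothing else has moved and the gripper is clear.

```bash
python3 -c "
from rig import ctrl; print(ctrl.sign_off())"
```

```text
the job is handed in; nothing more can be done
None
```

The job is handed in: the small blue lid is screwed onto the jar, turned clockwise until it met the stop at about 0.4 N m. It sits level, the gripper is open and clear, and nothing else was touched (20.7 s used, judge's result not shown).

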